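# Unlatch the patio light's battery cassette and hold it up

## Task

Take the battery cassette out of the cordless patio light: swing the carry handle from over the cassette all the way back until it snaps into its end detent, then pinch the two side catches together while the cassette sits in its bay and lift it straight out. Finish while holding it still and upright above the light, gripped by the pinched catches, its underside at least 4 cm above the top of the housing and touching no part of the light; do not set it down or let go. Leave the other things on the table where they are.

Things in the scene. Friction and masses are not known exactly. Their poses are not given: they have to be found in the camera images.
- light: cordless patio light, a low grey box 190 (x) x 150 (y) x 60 mm high, standing firmly. Origin: centre of its underside, on the table. Its -x face (white lens) looks roughly to the robot, +x is its back, z up. The bay for the cassette opens upwards, centred 20 mm to -x of the origin, floor 20 mm above the table. Its top is flat and free on both y sides of the cassette's catches
- handle (a joint): angle (rad) of the U-shaped steel carry handle hinged on the light. 0: leaning forward over the cassette, 40 deg above level; grows as it swings up and back; 0.87 straight up; 1.75 end stop, leaning back 40 deg above level. Starts in 0 to 0.25. Stiff enough to stay where left. A ball detent near the end (hump at 1.55, up to about 7 N at the bar from 1.3 on) must be pushed past; then the handle snaps to 1.75 and is kept there
- hinge (a point): middle of the handle's hinge axis, fixed on the light 65 mm behind its origin (+x) and 50 mm above the table; the axis is the light's y axis; axes as the light's
- bar (a point): middle of the handle's cross bar, which runs along the light's y axis, 120 mm from the hinge axis: 166 mm long, 10 mm diameter (solid core) with a thin soft-looking sleeve on its middle 90 mm. With the handle at 0 it is about 30 mm above the cassette's top and bars the way from above; the handle's side arms (8 mm rods) are 83 mm to either side of the middle
- cassette: battery cassette, dark plastic, about 0.3 kg, 64 (x) x 40 (y) x 76 mm high; origin: centre of its underside; axes as the light's while seated. Seated, it stands on the bay's floor, top 36 mm above the housing's top, with 1.5 mm play. It is out after 40 mm of lift
- cassette_grip (a point): centre of the cassette's head, midway between the two catch pads, 59 mm above its underside (79 mm above the table when seated). The pads are ribbed plates 30 mm wide (x), 30 mm high on its +y and -y sides, 4 to 34 mm above the housing's top; 52 mm over their outer faces when free, 40 mm when fully pinched. The head between them is 26 mm (y) x 64 mm (x)
- catch_left (a joint): travel (m) of the catch on the cassette's +y side: 0 free, 0.006 pinched fully inwards; springs back, takes about 2 N to start and 8 N at full travel. Its lug at the lower end hooks 3 mm under the housing's edge and holds the cassette in until the catch is pressed by more than 3 mm
- catch_right (a joint): the same for the catch on the -y side
- bottle_mid (a point): bystander: amber glass pump bottle, 72 mm diameter, 182 mm high with its pump; point on its axis 70 mm up
- stone_mid (a point): bystander: smooth grey river stone, 76 mm across, 34 mm high; its centre
- planter_mid (a point): bystander: black ceramic planter with a succulent, 124 mm across the rim, 110 mm high (leaves to 165 mm); point on its axis 55 mm up
- spoonrest_mid (a point): bystander: steel spoon rest, a dish 80 mm across and 14 mm high with a flat handle reaching 107 mm from the dish's centre along its -x; point 7 mm above the table at the dish's centre
- tray_mid (a point): bystander: empty green acrylic tray 200 x 140 x 28 mm; its centre
- mug_mid (a point): bystander: terracotta mug 80 mm in diameter, 95 mm high; its centre

How it is judged (in metres and radians):
On the way, in this order (a step that is already met when the one before it is completed fails the run):
1. the carry handle is swung back into its end detent (value of joint handle above 1.65 rad), for 0.2 s.
2. both side catches are pinched while the cassette sits in its bay, handle still back (value of joint each of catch_left, catch_right above 0.0045 m and z of cassette in the frame of light below 0.035 m and value of joint handle above 1.65 rad), for 0.1 s.
At the end, for the whole second after the job is handed in: Handle back (above 1.65 rad); cassette held still (under 30 mm/s) in the fingers by both pinched catches (each pressed over 3.5 mm), upright within 0.3 rad, underside over 95 mm above the table (35 mm above the housing), within 120 mm of the light's centre seen from above, not touching the light (value of joint handle above 1.65 rad and value of joint each of catch_left, catch_right above 0.0035 m and height (world z) of cassette above 0.095 m and horizontal distance between cassette and light below 0.12 m and angle between cassette's own z axis and vertical below 0.3 rad and linear speed of cassette below 0.03 m/s and contact force between cassette and the fingers above 3 N and contact force between cassette and light below 0.05 N); the arm keeps its last pose, push and grip.
It fails at once if a bystander is moved more than 30 mm (distance of any of bottle_mid, stone_mid, planter_mid, spoonrest_mid, tray_mid, mug_mid from where it was at the start of the episode above 0.03 m).
It fails at once if a bystander is tipped (angle between any of bottle_mid, stone_mid, planter_mid, spoonrest_mid, tray_mid, mug_mid's own z axis and vertical above 0.5 rad).
It also fails if it takes over 48 s, if anything falls off the work surface, if the arm or the gripper's body presses on something with over 40 N, if the wrist force passes 120 N, or if a joint passes its speed limit or range.

## Robot

A 6-joint arm with a two-finger parallel gripper is mounted at the origin on the work surface. World frame = base frame: x ahead of the robot, y to its left, z up, the work surface at z = 0. Lengths are in m, angles in degrees, forces in N, time in s.
With the tool pointing down it reaches from about 0.35 to 0.875 m from the base axis. Payload 4.2 kg.
Tool frame: the origin (TCP) lies midway between the tips of the shut fingers; the grasp point (between the pads) lies 19 mm behind it (hold_point_z is the z of the grasp point in the tool frame, in m); z points along the fingers, y is the direction in which the jaws open and shut (so a half turn about z gives the same grasp; the last joint's range is limited). The gripper opens to 87 mm and grips with 3 to 60 N. Pads are 19 mm wide; open, the fingers measure 117 mm over their backs; the gripper's body (75 mm by 190 mm) begins 51 mm behind the grasp point.
Start: joints at [82.769, 22.042, 0.453, 0, -68.411, -14.817], TCP at [0.235, 0.579, 0.223] pointing down, gripper open.
Joint ranges: [-179.83, 179.83], [-69.29, 118.12], [-61.27, 80.66], [-181.25, 117.63], [-171.15, -9.14], [-177.46, 177.46]. Speed limits (degrees/s): [159.86, 159.86, 180, 180, 180, 180].

## Interface

Orientations are given as a 3x3 rotation matrix whose columns are the frame's x, y, z axes.
In Python, from station import * gives the robot as it stands. The module is installed in compiled form; this text tells all that it offers.
- The arm moves only by the tool jog_arm, never from a script. Its argument "moves" is a list of rows, each a list of 7 numbers: the closure, from -1 (fully open) to 1 (shut), then the shift along the tool's x, y, z in m, then the turn, a rotation vector about the tool's x, y, z in rad. In form: [[gripper, x, y, z, wx, wy, wz], ...]. A call has exactly 10 rows; each row is the pose to reach, as a shift and turn from the pose commanded when the call began, along the tool's axes at that moment; what a row does not reach only later rows make up. A row lasts 1/12 s, in which the tool goes at most 41.7 mm and 7.16 degrees, less where a joint would pass 70% of its speed; a pose out of reach is approached as far as the arm can. A call with a gripper value outside its range is refused whole. The fingers move at their own pace and stop on an object; the grip force is fixed at half the most. Time passes only in rows, so rows that repeat a pose let the fingers close, or fill a call up. It gives the time, the measured TCP pose, the force and the opening at its end, in the units of the state.
- sense(): the state, without advancing time (a new reading comes with each control period).
- capture(name): name is "side" or "top" or "wrist"; returns a dict with "frame" (384x512x3 uint8, red, green, blue), "fov_y" (degrees; the focal length in pixels is half the picture's height over the tangent of half this angle, whatever the lens; pixels are square), "cx", "cy" (the principal point, pixels), "k1" (the pictures are not rectified: a ray, as slopes to the right and down, at radius r is drawn at 1 + k1 r^2 times it, then the intrinsics apply), "world_from_camera" (4x4, takes a point from camera to world coordinates). Camera axes: x right, y down, z forward; pixel columns grow to the right and rows downward; lengths in m; the calibration is good to about 2 mm. A picture is of the moment at which its call begins. There is no depth.
- finish_job(): hands the job in, once; it reports no verdict.
The state is a dict: "time_s": time; "joints": joint angles; "joint_velocities": joint speeds; "effort": joint torques, N m; "tcp_pos": TCP position; "ee_rot": TCP orientation; "wrist_force": force on the tool from outside, world axes, zero at the start; "moment": the same for the moment, N m; "gripper_width": opening from 0.0 (shut) to 1.0 (fully open).
Only numpy, scipy, OpenCV 4.12 (cv2) and the standard library are available. Lean on these libraries where they do the work, as an engineer would, in place of code of your own. Each camera call takes 0.05 s, during which the arm holds its last target.

## Working session

There is one attempt and no reset: what is moved stays moved. The work goes in short steps, Python scripts to look and compute and a tool call to move; the robot and the scene stay as the last step left them, time stands still between calls to the robot, and variables do not carry over. Pictures are saved under pics/ and viewed, and the job is handed in when it is done.

Besides the shell and the picture viewer there is one more tool, called after ">>>" as name(argument=value, ...) on one line, values as JSON. jog_arm: Moves the arm, as the interface text tells. Its arguments: {"type":"object","properties":{"moves":{"type":"array"}},"required":["moves"]}

```bash
mkdir -p pics; python3 - <<'E'
from station import *
import cv2
s=sense();print({k:s[k] for k in s})
for n in ["side","top","wrist"]:
    c=capture(n);cv2.imwrite(f"pics/{n}0.png",c["frame"][:,:,::-1]);print(n,c["fov_y"],c["cx"],c["cy"],c["k1"],c["world_from_camera"])
E
```

```text
{'time_s': 0.0, 'joints': array([ 8.27687642e+01,  2.20891228e+01,  3.80779078e-01, -2.85074777e-02,
       -6.84106041e+01, -1.48195066e+01]), 'joint_velocities': array([-0.04468165,  0.01476963,  0.00197725,  0.07555881,  0.02880684,
        0.06127912]), 'effort': array([-1.87476230e-04, -3.90671110e+01,  1.87406856e+01,  4.22002181e+00,
        1.10022275e-02, -1.93736942e-04]), 'tcp_pos': array([0.23437214, 0.57875138, 0.22148493]), 'ee_rot': array([[ 9.26782835e-01, -3.75596936e-01, -7.20276785e-04],
       [-3.75597618e-01, -9.26780678e-01, -2.00124048e-03],
       [ 8.41211869e-05,  2.12524957e-03, -9.99997738e-01]]), 'wrist_force': array([-0.12708372, -1.11459915, -0.35252634]), 'moment': array([-0.02348426,  0.0209528 , -0.01139361]), 'gripper_width': 1.0019906273131398}
side 55.77098439461204 258.457166012274 194.60671497903184 -0.10406384884248483 [[ 0.95331459 -0.22840107  0.19754552  0.23365087]
 [-0.30195984 -0.71363341  0.63209779 -0.76211185]
 [-0.00339673 -0.66223886 -0.7492851   0.92738016]
 [ 0.          0.          0.          1.        ]]
top 45.17523509896309 260.7186207490973 191.81751864405297 -0.04647892768077977 [[ 0.00690449 -0.98952123  0.14422229  0.25312044]
 [-0.99962381 -0.01065827 -0.02527139 -0.03332224]
 [ 0.02654374 -0.14399355 -0.98922257  1.57430707]
 [ 0.          0.          0.          1.        ]]
wrist 67.49567087891614 255.74328266517193 193.91478215275552 0.012983257879391167 [[-0.37519587 -0.89129661 -0.25459462  0.30419444]
 [-0.92694429  0.36121995  0.10146151  0.55117112]
 [ 0.00153236  0.27406297 -0.96171053  0.38395255]
 [ 0.          0.          0.          1.        ]]
```

View pics/side0.png

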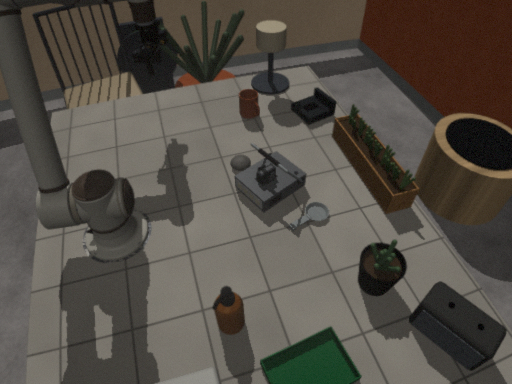

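View pics/top0.png

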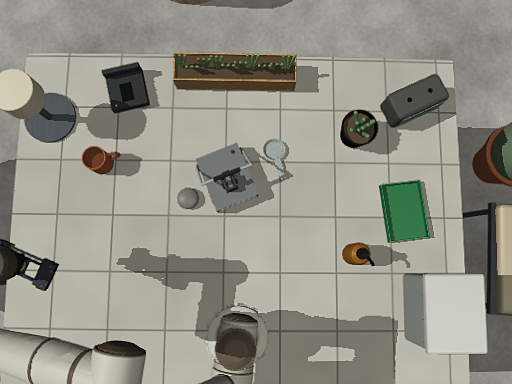

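View pics/wrist0.png

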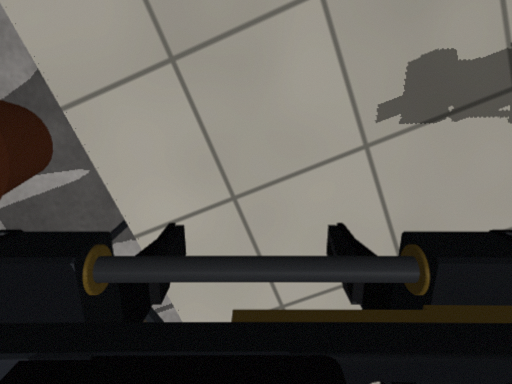

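The light sits at about (228,178) in the top view, with the stone at (190,198), the spoon rest at (277,152), and the cassette head at about (230,182). I'll enlarge that area.

```bash
cat > h.py <<'E'
import numpy as np,cv2
def K(c):
    f=c["frame"].shape[0]/2/np.tan(np.radians(c["fov_y"]/2)); return f
def ray(c,u,v):
    f=K(c);d=np.array([(u-c["cx"])/f,(v-c["cy"])/f]);p=d.copy()
    for _ in range(30): p=d/(1+c["k1"]*(p@p))
    T=c["world_from_camera"];w=T[:3,:3]@np.array([p[0],p[1],1]);return T[:3,3],w/np.linalg.norm(w)
def plane(c,u,v,z):
    o,d=ray(c,u,v);return o+d*(z-o[2])/d[2]
def tri(c1,p1,c2,p2):
    o1,d1=ray(c1,*p1);o2,d2=ray(c2,*p2)
    t=np.linalg.lstsq(np.c_[d1,-d2],o2-o1,rcond=None)[0];a=o1+d1*t[0];b=o2+d2*t[1]
    return (a+b)/2,np.linalg.norm(a-b)
def proj(c,P):
    T=c["world_from_camera"];p=T[:3,:3].T@(np.asarray(P)-T[:3,3]);s=p[:2]/p[2];s=s*(1+c["k1"]*(s@s));return s*K(c)+[c["cx"],c["cy"]]
E
python3 - <<'E'
import cv2
a=cv2.imread("pics/top0.png")[130:225,170:300];cv2.imwrite("pics/topz.png",cv2.resize(a,None,fx=6,fy=6,interpolation=cv2.INTER_CUBIC))
a=cv2.imread("pics/side0.png")[135:235,220:340];cv2.imwrite("pics/sidez.png",cv2.resize(a,None,fx=6,fy=6,interpolation=cv2.INTER_CUBIC))
E
```

```text
(no output)
```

View pics/topz.png

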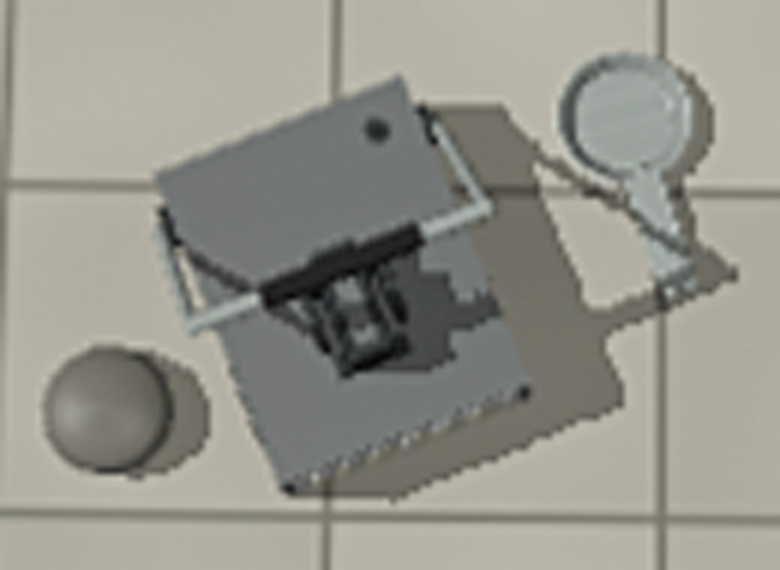

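View pics/sidez.png

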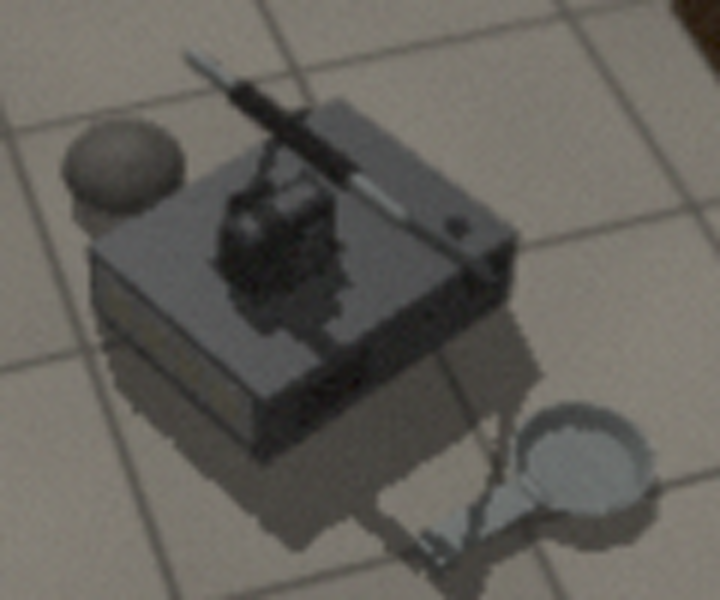

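```bash
python3 - <<'E'
from station import *
from h import *
t=capture("top");s=capture("side")
T=lambda x,y:((x+.5)/6-.5+170,(y+.5)/6-.5+130)
S=lambda x,y:((x+.5)/6-.5+220,(y+.5)/6-.5+135)
tc=[(155,177),(402,77),(529,392),(288,489)] # +x+y, +x-y, -x-y, -x+y
C=np.array([plane(t,*T(*p),.06) for p in tc]);print("top corners",C.round(4))
for i in range(4): print(np.linalg.norm(C[i]-C[(i+1)%4]))
sc=[(338,98),(515,238),(262,400),(92,250)]
D=np.array([plane(s,*S(*p),.06) for p in sc]);print("side corners",D.round(4))
for A in (C,D):
    m=A.mean(0);x=A[0]+A[1]-A[2]-A[3];y=A[0]-A[1]-A[2]+A[3]
    print("centre",m,"yaw x",np.degrees(np.arctan2(x[1],x[0])),"yaw y",np.degrees(np.arctan2(-y[0],y[1])))
print("bar",tri(t,T(190,327),s,S(190,50)),tri(t,T(488,210),s,S(410,218)))
print("barmid sleeve",tri(t,T(342,265),s,S(293,134)))
print("stone",plane(t,*T(107,408),.017))
E
```

```text
top corners [[ 0.5821  0.1471  0.06  ]
 [ 0.6411  0.0104  0.06  ]
 [ 0.4634 -0.0622  0.06  ]
 [ 0.4083  0.0695  0.06  ]]
0.14884380195458793
0.19196427691263337
0.142813924012919
0.19032553613651496
side corners [[ 0.5848  0.1494  0.06  ]
 [ 0.6403  0.0086  0.06  ]
 [ 0.4683 -0.0615  0.06  ]
 [ 0.4121  0.0717  0.06  ]]
centre [0.52373223 0.0412006  0.06      ] yaw x 23.147063644238866 yaw y 23.026524949194176
centre [0.52635567 0.04202821 0.06      ] yaw x 23.205368506730153 yaw y 22.17050978146817
bar (array([0.48361924, 0.11584869, 0.15064188]), np.float64(0.0011389978633806024)) (array([ 0.55084639, -0.0389502 ,  0.14674453]), np.float64(0.006344461550082706))
barmid sleeve (array([0.5172626 , 0.03776211, 0.14757079]), np.float64(2.6705960819517186e-06))
stone [0.457708   0.17564492 0.017     ]
```

>>> jog_arm(moves=[[-1, 0.03, 0.025, 0, 0, 0, 0.07], [-1, 0.06, 0.05, 0, 0, 0, 0.14], [-1, 0.09, 0.075, 0, 0, 0, 0.21], [-1, 0.12, 0.1, 0, 0, 0, 0.28], [-1, 0.15, 0.125, 0, 0, 0, 0.35], [-1, 0.18, 0.15, 0, 0, 0, 0.42], [-1, 0.21, 0.175, 0, 0, 0, 0.5], [-1, 0.24, 0.2, 0, 0, 0, 0.57], [-1, 0.27, 0.225, 0, 0, 0, 0.65], [-1, 0.3, 0.25, 0, 0, 0, 0.784]])

```text
time_s: 1.08
tcp_pos: [0.4192, 0.2332, 0.2228]
ee_rot: [[0.396, -0.918, 0.0], [-0.918, -0.396, 0.0], [-0.0, -0.001, -1.0]]
wrist_force: [0.7, 1.7, -0.3]
gripper_width: 0.996
```

```bash
cat >> h.py <<'E'
def to(s,P,yaw):
    R=s["ee_rot"];d=R.T@(np.asarray(P)-s["tcp_pos"])
    from scipy.spatial.transform import Rotation as Ro
    c,q=np.cos(np.radians(yaw)),np.sin(np.radians(yaw))
    G=np.array([[c,q,0],[q,-c,0],[0,0,-1.]])
    print("t",round(s["time_s"],2),"tcp",s["tcp_pos"].round(4),"F",s["wrist_force"].round(1),"w",round(s["gripper_width"],3),"q",s["joints"].round(0),"\n  shift",d.round(4),"rot",Ro.from_matrix(R.T@G).as_rotvec().round(4))
E
python3 - <<'E'
from station import *
from h import *
to(sense(),[.52,.039,.223],-67)
E
```

```text
t 1.08 tcp [0.4192 0.2332 0.2228] F [ 0.7  1.7 -0.3] w 0.996 q [ 49.   8. -19.   0. -63. -25.] 
  shift [ 2.182e-01 -1.570e-02 -2.000e-04] rot [-0.0006  0.0003  0.0055]
```

>>> jog_arm(moves=[[-1, 0.03, -0.002, 0, 0, 0, 0.005], [-1, 0.06, -0.004, 0, 0, 0, 0.005], [-1, 0.09, -0.006, 0, 0, 0, 0.005], [-1, 0.12, -0.008, 0, 0, 0, 0.005], [-1, 0.15, -0.01, 0, 0, 0, 0.005], [-1, 0.18, -0.013, 0, 0, 0, 0.005], [-1, 0.205, -0.015, 0, 0, 0, 0.005], [-1, 0.218, -0.016, 0, 0, 0, 0.005], [-1, 0.218, -0.016, 0, 0, 0, 0.005], [-1, 0.218, -0.016, 0, 0, 0, 0.005]])

```text
time_s: 1.92
tcp_pos: [0.5205, 0.041, 0.2223]
ee_rot: [[0.393, -0.919, -0.001], [-0.919, -0.393, 0.0], [-0.0, 0.001, -1.0]]
wrist_force: [0.5, 0.7, -0.4]
gripper_width: 1.001
```

```bash
python3 - <<'E'
from station import *
from h import *
s=sense();to(s,[.519,.039,.130],-67)
c=capture("wrist");cv2.imwrite("pics/w1.png",c["frame"][:,:,::-1])
for n,P in dict(bar=(.519,.039,.148),bl=(.4866,.1154,.148),br=(.5514,-.0374,.148),cas=(.5066,.0337,.096)).items(): print(n,proj(c,P).round(1))
E
```

```text
t 1.92 tcp [0.5205 0.041  0.2223] F [ 0.5  0.7 -0.4] w 1.001 q [ 22.  12. -14.  -0. -64.   1.] 
  shift [0.0012 0.0021 0.0923] rot [0.0006 0.0003 0.0028]
bar [258.5 200.7]
bl [257.9 285. ]
br [259.1  99.4]
cas [271.  185.8]
```

View pics/w1.png

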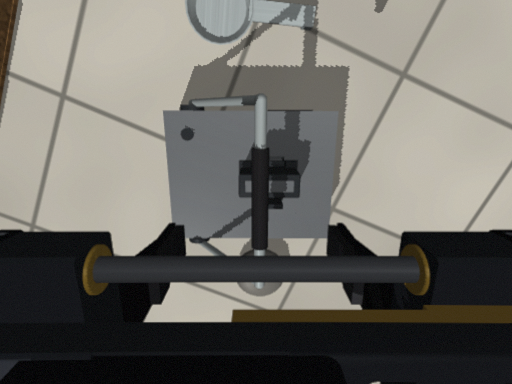

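```bash
python3 - <<'E'
from station import *
from h import *
c=capture("wrist")
A=np.array([plane(c,*p,.06) for p in [(173,238),(164,110),(338,110),(332,238)]]);print(A.round(4))
m=A.mean(0);x=A[0]+A[1]-A[2]-A[3];y=A[0]-A[1]-A[2]+A[3]
print(m,np.linalg.norm(x)/2,np.linalg.norm(y)/2,np.degrees(np.arctan2(x[1],x[0])),np.degrees(np.arctan2(-y[0],y[1])))
for v in (150,245): print("sleeve end",plane(c,261,v,.147).round(4))
L=np.array([.525,.0415]);r=np.radians(23);X=np.array([np.cos(r),np.sin(r)]);Y=np.array([-X[1],X[0]])
for v in (120,170,190,235):
    for z in (.145,.149):
        p=plane(c,261 if v<200 else 260.5,v,z)[:2]-L;print(v,z,(p@X).round(4),(p@Y).round(4))
E
```

```text
[[ 0.5845  0.1498  0.06  ]
 [ 0.6419  0.0104  0.06  ]
 [ 0.4689 -0.0639  0.06  ]
 [ 0.4052  0.0728  0.06  ]]
[0.52514661 0.04228112 0.06      ] 0.19174933571999928 0.15074742396968777 23.254358319866455 23.68962252274425
sleeve end [ 0.5341 -0.0011  0.147 ]
sleeve end [0.4999 0.0775 0.147 ]
120 0.145 -0.0081 -0.0666
120 0.149 -0.008 -0.0668
170 0.145 -0.0084 -0.0256
170 0.149 -0.0084 -0.0264
190 0.145 -0.0086 -0.0081
190 0.149 -0.0085 -0.0092
235 0.145 -0.0086 0.0341
235 0.149 -0.0085 0.0323
```

>>> jog_arm(moves=[[-1, 0, 0.004, 0.015, 0, 0, 0], [-1, 0, 0.004, 0.03, 0, 0, 0], [-1, 0, 0.004, 0.05, 0, 0, 0], [-1, 0, 0.004, 0.07, 0, 0, 0], [-1, 0, 0.004, 0.085, 0, 0, 0], [-1, 0, 0.004, 0.095, 0, 0, 0], [1, 0, 0.004, 0.095, 0, 0, 0], [1, 0, 0.004, 0.095, 0, 0, 0], [1, 0, 0.004, 0.095, 0, 0, 0], [1, 0, 0.004, 0.095, 0, 0, 0]])

```text
time_s: 2.85
tcp_pos: [0.5177, 0.0404, 0.1288]
ee_rot: [[0.395, -0.918, 0.002], [-0.918, -0.395, 0.001], [0.0, -0.003, -1.0]]
wrist_force: [-0.5, -0.3, -0.3]
gripper_width: 0.78
```

>>> jog_arm(moves=[[1, 0, 0, 0, 0, 0, 0], [1, 0, 0, 0, 0, 0, 0], [1, 0, 0, 0, 0, 0, 0], [1, 0, 0, 0, 0, 0, 0], [1, 0, 0, 0, 0, 0, 0], [1, 0, 0, 0, 0, 0, 0], [1, 0, 0, 0, 0, 0, 0], [1, 0, 0, 0, 0, 0, 0], [1, 0, 0, 0, 0, 0, 0], [1, 0, 0, 0, 0, 0, 0]])

```text
time_s: 3.68
tcp_pos: [0.5169, 0.0399, 0.1275]
ee_rot: [[0.395, -0.919, -0.0], [-0.919, -0.395, -0.0], [0.0, 0.0, -1.0]]
wrist_force: [0.7, 0.6, 0.4]
gripper_width: 0.109
```

```bash
python3 - <<'E'
from station import *
from h import *
s=sense();to(s,[.517,.0387,.126],-66.8)
L=np.array([.525,.042]);r=np.radians(23.2);X=np.array([np.cos(r),np.sin(r)]);H=L+.065*X
p0=None
R=s["ee_rot"]
# actual bar angle from tcp
bx=(s["tcp_pos"][:2]-H)@X; ph0=np.arccos(-bx/.12); print("phi0",np.degrees(ph0))
B=lambda ph:np.r_[H-.12*np.cos(ph)*X,.05+.12*np.sin(ph)]
for ph in np.linspace(ph0,np.radians(140),21): print(np.degrees(ph).round(1),(R.T@(B(ph)-B(ph0))).round(4))
E
```

```text
t 3.68 tcp [0.5169 0.0399 0.1275] F [0.7 0.6 0.4] w 0.109 q [ 22.  17. -22.   0. -51.   1.] 
  shift [0.0012 0.0004 0.0015] rot [ 0.    -0.     0.001]
phi0 52.36727999896138
52.4 [0. 0. 0.]
56.7 [ 0.     -0.0075 -0.0053]
61.1 [ 0.     -0.0153 -0.0101]
65.5 [ 0.     -0.0235 -0.0142]
69.9 [ 0.     -0.032  -0.0177]
74.3 [ 0.     -0.0407 -0.0205]
78.7 [ 0.     -0.0497 -0.0226]
83.0 [ 0.0001 -0.0587 -0.0241]
87.4 [ 0.0001 -0.0679 -0.0248]
91.8 [ 0.0001 -0.077  -0.0249]
96.2 [ 0.0001 -0.0862 -0.0243]
100.6 [ 0.0001 -0.0953 -0.0229]
104.9 [ 1.000e-04 -1.042e-01 -2.090e-02]
109.3 [ 1.00e-04 -1.13e-01 -1.82e-02]
113.7 [ 1.000e-04 -1.215e-01 -1.480e-02]
118.1 [ 1.000e-04 -1.298e-01 -1.080e-02]
122.5 [ 1.000e-04 -1.377e-01 -6.200e-03]
126.9 [ 1.000e-04 -1.452e-01 -1.000e-03]
131.2 [ 0.0002 -0.1524  0.0048]
135.6 [ 0.0002 -0.159   0.0111]
140.0 [ 0.0002 -0.1652  0.0179]
```

>>> jog_arm(moves=[[1, 0, -0.0075, -0.005, 0, 0, 0], [1, 0, -0.015, -0.01, 0, 0, 0], [1, 0, -0.0235, -0.014, 0, 0, 0], [1, 0, -0.032, -0.0175, 0, 0, 0], [1, 0, -0.041, -0.0205, 0, 0, 0], [1, 0, -0.05, -0.0225, 0, 0, 0], [1, 0, -0.059, -0.024, 0, 0, 0], [1, 0, -0.068, -0.025, 0, 0, 0], [1, 0, -0.077, -0.025, 0, 0, 0], [1, 0, -0.077, -0.025, 0, 0, 0]])

```text
time_s: 4.52
tcp_pos: [0.5903, 0.071, 0.1526]
ee_rot: [[0.395, -0.919, 0.003], [-0.919, -0.395, 0.0], [0.001, -0.003, -1.0]]
wrist_force: [0.9, -3.4, 3.1]
gripper_width: 0.11
```

```bash
python3 - <<'E'
from station import *
from h import *
s=sense();to(s,[.5877,.0708,.1525],-66.8)
c=capture("side");cv2.imwrite("pics/s1.png",cv2.resize(c["frame"][100:250,200:380,::-1],None,fx=4,fy=4))
E
```

```text
t 4.52 tcp [0.5903 0.071  0.1526] F [ 0.9 -3.4  3.1] w 0.11 q [ 22.  22. -10.   0. -58.   1.] 
  shift [-0.0008  0.0024  0.0001] rot [-0.0026 -0.0011  0.0016]
```

View pics/s1.png

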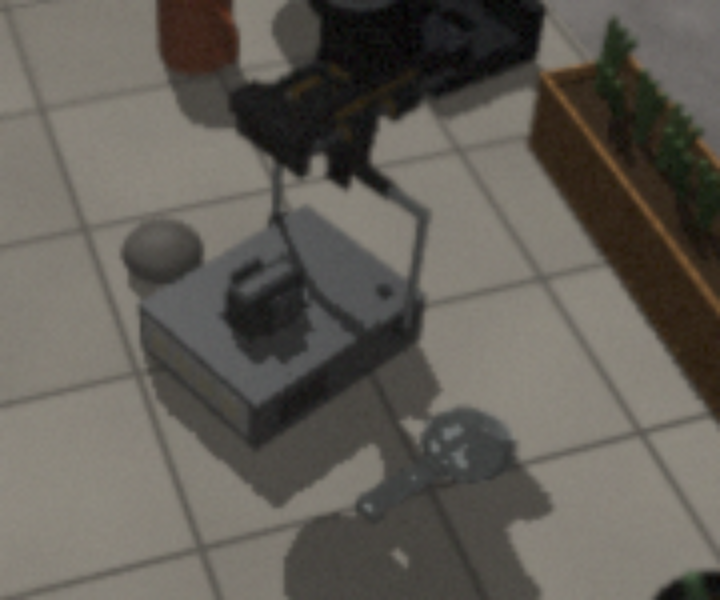

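The handle is now upright with the bar between the fingers. I'll continue along the arc to the stop.

>>> jog_arm(moves=[[1, 0, -0.009, 0.0005, 0, 0, 0], [1, 0, -0.018, 0.002, 0, 0, 0], [1, 0, -0.027, 0.004, 0, 0, 0], [1, 0, -0.036, 0.007, 0, 0, 0], [1, 0, -0.0445, 0.01, 0, 0, 0], [1, 0, -0.053, 0.014, 0, 0, 0], [1, 0, -0.061, 0.019, 0, 0, 0], [1, 0, -0.068, 0.024, 0, 0, 0], [1, 0, -0.0755, 0.03, 0, 0, 0], [1, 0, -0.082, 0.036, 0, 0, 0]])

```text
time_s: 5.4
tcp_pos: [0.6644, 0.1027, 0.1156]
ee_rot: [[0.395, -0.919, 0.001], [-0.919, -0.395, 0.0], [0.0, -0.001, -1.0]]
wrist_force: [3.1, -5.6, -2.5]
gripper_width: 0.105
```

>>> jog_arm(moves=[[1, 0, -0.003, 0.003, 0, 0, 0], [1, 0, -0.006, 0.007, 0, 0, 0], [1, 0, -0.008, 0.009, 0, 0, 0], [1, 0, -0.008, 0.009, 0, 0, 0], [1, 0, -0.008, 0.009, 0, 0, 0], [1, 0, -0.008, 0.009, 0, 0, 0], [1, 0, -0.008, 0.009, 0, 0, 0], [1, 0, -0.008, 0.009, 0, 0, 0], [1, 0, -0.008, 0.009, 0, 0, 0], [1, 0, -0.008, 0.009, 0, 0, 0]])

```text
time_s: 6.23
tcp_pos: [0.6708, 0.1054, 0.1078]
ee_rot: [[0.395, -0.919, 0.0], [-0.919, -0.395, -0.001], [0.001, 0.0, -1.0]]
wrist_force: [-0.7, -5.7, 4.2]
gripper_width: 0.102
```

```bash
python3 - <<'E'
from station import *
from h import *
s=sense()
L=np.array([.525,.042]);r=np.radians(23.2);X=np.array([np.cos(r),np.sin(r)]);H=L+.065*X
to(s,np.r_[H+.092*X,.108],-66.8)
d=s["tcp_pos"][:2]-H;h=s["tcp_pos"][2]+.019-.05;print("bar rel hinge",d@X,h,np.hypot(d@X,h),np.degrees(np.arctan2(h,-(d@X))))
c=capture("side");cv2.imwrite("pics/s2.png",cv2.resize(c["frame"][100:250,200:380,::-1],None,fx=4,fy=4))
E
```

```text
t 6.23 tcp [0.6708 0.1054 0.1078] F [-0.7 -5.7  4.2] w 0.102 q [ 23.  32.   0.   0. -58.   1.] 
  shift [ 0.0009  0.002  -0.0002] rot [ 0.     -0.0008  0.001 ]
bar rel hinge 0.09401472778542103 0.07681730795921667 0.12140703374462267 140.74851861301187
```

View pics/s2.png

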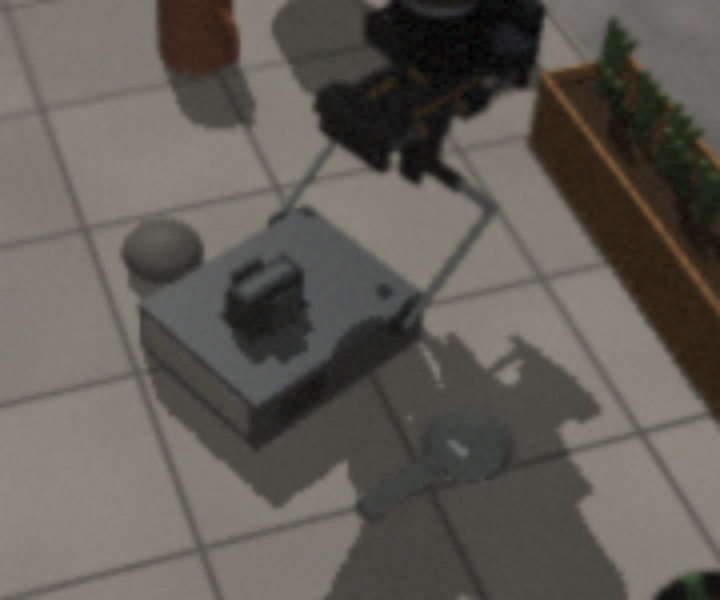

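The handle is at its end stop, at 140.7°. I'll release it and raise the arm.

>>> jog_arm(moves=[[-1, 0, 0, 0, 0, 0, 0], [-1, 0, 0, 0, 0, 0, 0], [-1, 0, 0, 0, 0, 0, 0], [-1, 0, 0, 0, 0, 0, 0], [-1, 0, 0, 0, 0, 0, 0], [-1, 0, 0, 0, 0, 0, 0], [-1, 0, 0, -0.02, 0, 0, 0], [-1, 0, 0, -0.05, 0, 0, 0], [-1, 0, 0, -0.085, 0, 0, 0], [-1, 0, 0, -0.12, 0, 0, 0]])

```text
time_s: 7.12
tcp_pos: [0.6699, 0.1059, 0.2283]
ee_rot: [[0.395, -0.919, -0.001], [-0.919, -0.395, -0.0], [-0.0, 0.001, -1.0]]
wrist_force: [-0.6, 0.7, 0.2]
gripper_width: 0.781
```

```bash
python3 - <<'E'
from station import *
from h import *
s=sense()
L=np.array([.525,.042]);r=np.radians(23.2);X=np.array([np.cos(r),np.sin(r)])
to(s,np.r_[L-.02*X,.225],23.2);to(s,np.r_[L-.02*X,.225],-156.8)
E
```

```text
t 7.12 tcp [0.6699 0.1059 0.2283] F [-0.6  0.7  0.2] w 0.781 q [ 23.  27.   9.  -0. -72.   1.] 
  shift [0.0014 0.1784 0.0036] rot [ 1.0000e-03  1.2000e-03 -1.5695e+00]
t 7.12 tcp [0.6699 0.1059 0.2283] F [-0.6  0.7  0.2] w 0.781 q [ 23.  27.   9.  -0. -72.   1.] 
  shift [0.0014 0.1784 0.0036] rot [ 1.2000e-03 -1.0000e-03  1.5721e+00]
```

>>> jog_arm(moves=[[-1, 0, 0.018, 0, 0, 0, 0.12], [-1, 0, 0.036, 0, 0, 0, 0.24], [-1, 0, 0.054, 0, 0, 0, 0.36], [-1, 0, 0.072, 0, 0, 0, 0.48], [-1, 0, 0.09, 0, 0, 0, 0.6], [-1, 0, 0.108, 0, 0, 0, 0.72], [-1, 0, 0.126, 0, 0, 0, 0.84], [-1, 0.001, 0.144, 0, 0, 0, 0.96], [-1, 0.001, 0.162, 0, 0, 0, 1.08], [-1, 0.001, 0.178, 0, 0, 0, 1.2]])

```text
time_s: 7.95
tcp_pos: [0.5061, 0.0344, 0.2277]
ee_rot: [[-0.717, -0.697, 0.0], [-0.697, 0.717, 0.001], [-0.001, 0.0, -1.0]]
wrist_force: [1.0, -0.1, 0.3]
gripper_width: 1.001
```

>>> jog_arm(moves=[[-1, 0, 0, 0, 0, 0, 0.12], [-1, 0, 0, 0, 0, 0, 0.24], [-1, 0, 0, 0, 0, 0, 0.36], [-1, 0, 0, 0, 0, 0, 0.371], [-1, 0, 0, 0, 0, 0, 0.371], [-1, 0, 0, 0, 0, 0, 0.371], [-1, 0, 0, 0, 0, 0, 0.371], [-1, 0, 0, 0, 0, 0, 0.371], [-1, 0, 0, 0, 0, 0, 0.371], [-1, 0, 0, 0, 0, 0, 0.371]])

```text
time_s: 8.78
tcp_pos: [0.5072, 0.0347, 0.2275]
ee_rot: [[-0.919, -0.395, -0.0], [-0.395, 0.919, -0.0], [0.0, -0.0, -1.0]]
wrist_force: [0.7, 0.1, 0.4]
gripper_width: 0.998
```

```bash
python3 - <<'E'
from station import *
from h import *
s=sense()
L=np.array([.525,.042]);r=np.radians(23.2);X=np.array([np.cos(r),np.sin(r)]);Y=np.array([-X[1],X[0]])
to(s,np.r_[L-.02*X,.066],-156.8)
c=capture("wrist");cv2.imwrite("pics/w3.png",c["frame"][:,:,::-1]);t=capture("top");cv2.imwrite("pics/t3.png",cv2.resize(t["frame"][130:225,160:290,::-1],None,fx=6,fy=6))
for n,a in dict(front_top=(-.052,0,.096),grip=(-.02,0,.096),back=(.012,0,.096),padL=(-.02,.026,.094),padR=(-.02,-.026,.094),bar=(.157,0,.127)).items(): print(n,proj(c,np.r_[L+a[0]*X+a[1]*Y,a[2]]).round(1))
E
```

```text
t 8.78 tcp [0.5072 0.0347 0.2275] F [0.7 0.1 0.4] w 0.998 q [ 22.  10. -15.   0. -64. -89.] 
  shift [ 0.0007 -0.0003  0.1615] rot [-0.     -0.0001  0.0013]
front_top [255.2 154.7]
grip [255.2 185.1]
back [255.1 213.7]
padL [279.7 184.6]
padR [230.7 184.6]
bar [254.9 345.7]
```

View pics/w3.png

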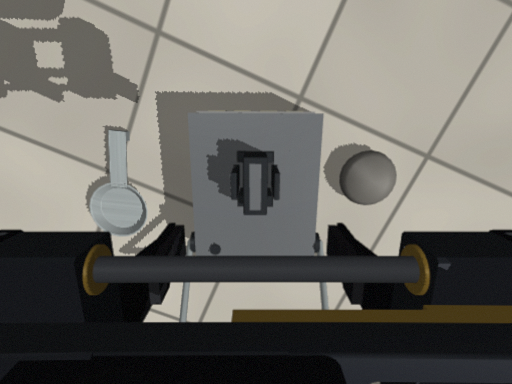

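View pics/t3.png

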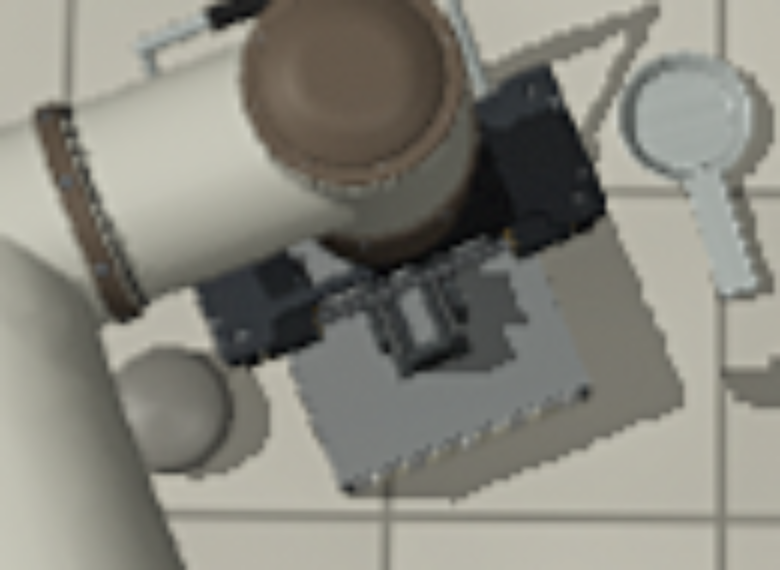

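>>> jog_arm(moves=[[-1, 0.001, 0, 0.015, 0, 0, 0], [-1, 0.001, 0, 0.03, 0, 0, 0], [-1, 0.001, 0, 0.045, 0, 0, 0], [-1, 0.001, 0, 0.06, 0, 0, 0], [-1, 0.001, 0, 0.075, 0, 0, 0], [-1, 0.001, 0, 0.09, 0, 0, 0], [-1, 0.001, 0, 0.1, 0, 0, 0], [-1, 0.001, 0, 0.11, 0, 0, 0], [-1, 0.001, 0, 0.115, 0, 0, 0], [-1, 0.001, 0, 0.115, 0, 0, 0]])

```text
time_s: 9.72
tcp_pos: [0.5057, 0.0341, 0.1116]
ee_rot: [[-0.919, -0.395, -0.002], [-0.395, 0.919, -0.001], [0.002, 0.0, -1.0]]
wrist_force: [0.7, 0.1, 0.2]
gripper_width: 1.001
```

```bash
python3 - <<'E'
from station import *
from h import *
s=sense()
L=np.array([.525,.042]);r=np.radians(23.2);X=np.array([np.cos(r),np.sin(r)]);Y=np.array([-X[1],X[0]])
to(s,np.r_[L-.02*X,.066],-156.8)
c=capture("wrist");cv2.imwrite("pics/w4.png",c["frame"][:,:,::-1]);t=capture("side");cv2.imwrite("pics/s4.png",cv2.resize(t["frame"][100:250,200:380,::-1],None,fx=4,fy=4))
for n,a in dict(front_top=(-.052,0,.096),back=(.012,0,.096),padL=(-.02,.026,.094),padR=(-.02,-.026,.094)).items(): print(n,proj(c,np.r_[L+a[0]*X+a[1]*Y,a[2]]).round(1))
E
```

```text
t 9.72 tcp [0.5057 0.0341 0.1116] F [0.7 0.1 0.2] w 1.001 q [ 22.  17. -25.  -0. -48. -89.] 
  shift [-0.0009 -0.0003  0.0456] rot [ 0.0002 -0.0021  0.0008]
front_top [254.8 183.3]
back [254.8 272.5]
padL [293.4 228.8]
padR [216.3 228.7]
```

View pics/w4.png

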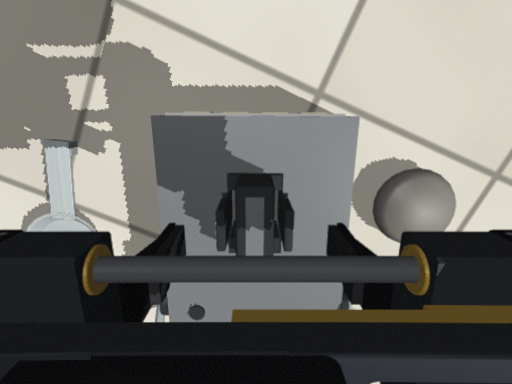

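View pics/s4.png

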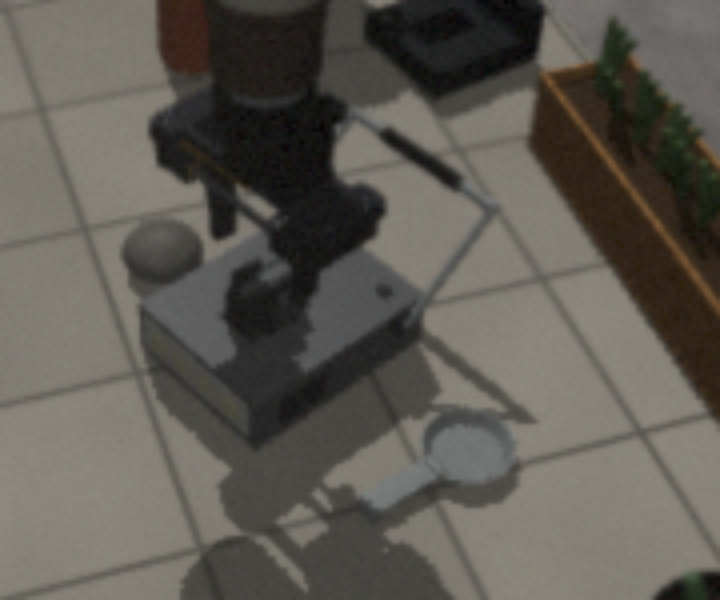

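>>> jog_arm(moves=[[-1, 0, 0, 0.008, 0, 0, 0], [-1, 0, 0, 0.016, 0, 0, 0], [-1, 0, 0, 0.024, 0, 0, 0], [-1, 0, 0, 0.031, 0, 0, 0], [-1, 0, 0, 0.038, 0, 0, 0], [-1, 0, 0, 0.042, 0, 0, 0], [-1, 0, 0, 0.044, 0, 0, 0], [-1, 0, 0, 0.044, 0, 0, 0], [-1, 0, 0, 0.044, 0, 0, 0], [-1, 0, 0, 0.044, 0, 0, 0]])

```text
time_s: 10.65
tcp_pos: [0.5066, 0.0344, 0.0689]
ee_rot: [[-0.919, -0.395, 0.001], [-0.395, 0.919, 0.0], [-0.001, -0.0, -1.0]]
wrist_force: [-0.3, 0.2, 0.1]
gripper_width: 1.0
```

>>> jog_arm(moves=[[1, 0, 0, 0, 0, 0, 0], [1, 0, 0, 0, 0, 0, 0], [1, 0, 0, 0, 0, 0, 0], [1, 0, 0, 0, 0, 0, 0], [1, 0, 0, 0, 0, 0, 0], [1, 0, 0, 0, 0, 0, 0], [1, 0, 0, 0, 0, 0, 0], [1, 0, 0, 0, 0, 0, 0], [1, 0, 0, 0, 0, 0, 0], [1, 0, 0, 0, 0, 0, 0]])

```text
time_s: 11.48
tcp_pos: [0.5065, 0.034, 0.0692]
ee_rot: [[-0.919, -0.395, 0.001], [-0.395, 0.919, -0.0], [-0.0, -0.001, -1.0]]
wrist_force: [0.8, -1.9, 5.4]
gripper_width: 0.426
```

```bash
python3 - <<'E'
from station import *
from h import *
s=sense()
to(s,[.5066,.0341,.066],-156.8);print(s["gripper_width"]*87)
t=capture("side");cv2.imwrite("pics/s5.png",cv2.resize(t["frame"][100:250,200:380,::-1],None,fx=4,fy=4))
E
```

```text
t 11.48 tcp [0.5065 0.034  0.0692] F [ 0.8 -1.9  5.4] w 0.426 q [ 22.  21. -27.   0. -42. -89.] 
  shift [-0.0001  0.      0.0032] rot [-0.0006  0.0003  0.0011]
37.055306634349336
```

View pics/s5.png

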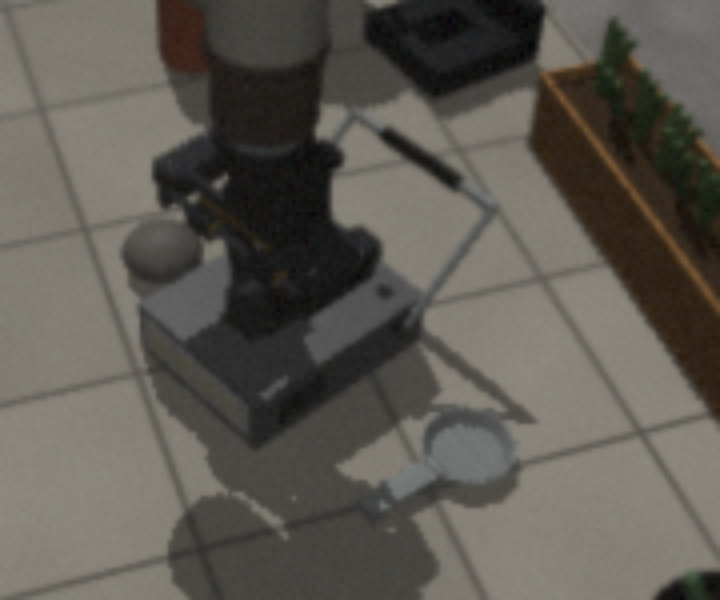

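Both pads are pinched, with the opening at about 37 mm. Now I'll lift straight up.

>>> jog_arm(moves=[[1, 0, 0, 0, 0, 0, 0], [1, 0, 0, -0.003, 0, 0, 0], [1, 0, 0, -0.006, 0, 0, 0], [1, 0, 0, -0.01, 0, 0, 0], [1, 0, 0, -0.014, 0, 0, 0], [1, 0, 0, -0.018, 0, 0, 0], [1, 0, 0, -0.022, 0, 0, 0], [1, 0, 0, -0.026, 0, 0, 0], [1, 0, 0, -0.03, 0, 0, 0], [1, 0, 0, -0.03, 0, 0, 0]])

```text
time_s: 12.37
tcp_pos: [0.5069, 0.0345, 0.0996]
ee_rot: [[-0.919, -0.395, 0.002], [-0.395, 0.919, 0.001], [-0.002, -0.0, -1.0]]
wrist_force: [-0.0, -0.5, -4.1]
gripper_width: 0.419
```

```bash
python3 - <<'E'
from station import *
from h import *
s=sense()
to(s,[.5066,.0341,.165],-156.8);print(s["gripper_width"]*87)
t=capture("side");cv2.imwrite("pics/s6.png",cv2.resize(t["frame"][100:250,200:380,::-1],None,fx=4,fy=4))
E
```

```text
t 12.37 tcp [0.5069 0.0345 0.0996] F [-0.  -0.5 -4.1] w 0.419 q [ 22.  18. -25.   0. -46. -89.] 
  shift [ 0.0003 -0.0002 -0.0654] rot [-0.0002  0.002   0.0011]
36.4234650899704
```

View pics/s6.png

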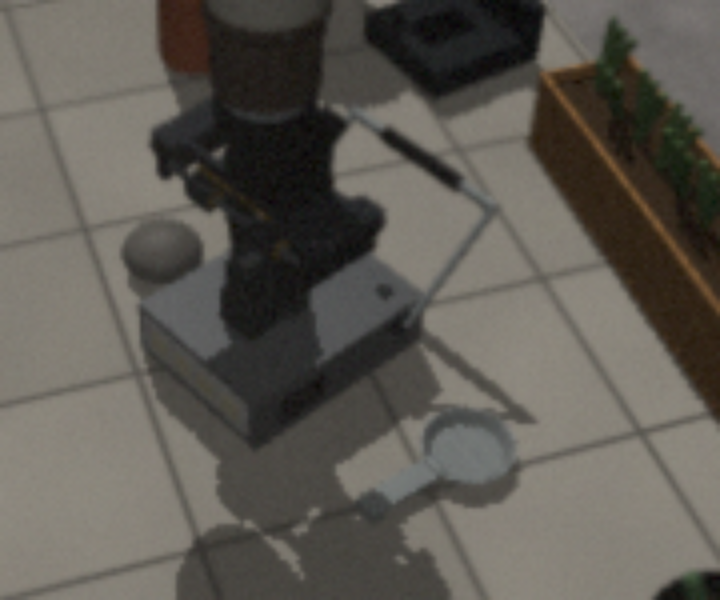

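>>> jog_arm(moves=[[1, 0, 0, -0.006, 0, 0, 0], [1, 0, 0, -0.014, 0, 0, 0], [1, 0, 0, -0.022, 0, 0, 0], [1, 0, 0, -0.03, 0, 0, 0], [1, 0, 0, -0.038, 0, 0, 0], [1, 0, 0, -0.046, 0, 0, 0], [1, 0, 0, -0.054, 0, 0, 0], [1, 0, 0, -0.062, 0, 0, 0], [1, 0, 0, -0.067, 0, 0, 0], [1, 0, 0, -0.07, 0, 0, 0]])

```text
time_s: 13.25
tcp_pos: [0.5066, 0.0344, 0.1696]
ee_rot: [[-0.919, -0.395, 0.001], [-0.395, 0.919, 0.0], [-0.001, -0.0, -1.0]]
wrist_force: [0.0, 0.9, -2.9]
gripper_width: 0.417
```

>>> jog_arm(moves=[[1, 0, 0, 0, 0, 0, 0], [1, 0, 0, 0, 0, 0, 0], [1, 0, 0, 0, 0, 0, 0], [1, 0, 0, 0, 0, 0, 0], [1, 0, 0, 0, 0, 0, 0], [1, 0, 0, 0, 0, 0, 0], [1, 0, 0, 0, 0, 0, 0], [1, 0, 0, 0, 0, 0, 0], [1, 0, 0, 0, 0, 0, 0], [1, 0, 0, 0, 0, 0, 0]])

```text
time_s: 14.08
tcp_pos: [0.5062, 0.0343, 0.1686]
ee_rot: [[-0.919, -0.395, 0.0], [-0.395, 0.919, 0.0], [-0.0, 0.0, -1.0]]
wrist_force: [0.6, -0.1, -2.2]
gripper_width: 0.424
```

```bash
python3 - <<'E'
from station import *
from h import *
s=sense()
to(s,[.5066,.0341,.165],-156.8);print(s["gripper_width"]*87)
t=capture("side");cv2.imwrite("pics/s7.png",cv2.resize(t["frame"][90:240,200:380,::-1],None,fx=4,fy=4))
c=capture("wrist");cv2.imwrite("pics/w7.png",c["frame"][:,:,::-1])
L=np.array([.525,.042]);r=np.radians(23.2);X=np.array([np.cos(r),np.sin(r)]);Y=np.array([-X[1],X[0]])
for a in ((-.052,.02,.12),(-.052,-.02,.12),(-.052,-.02,.178),(.012,-.02,.12)):
    p=proj(t,np.r_[L+a[0]*X+a[1]*Y,a[2]]);print(a,((p-[200,90])*4).round())
E
```

```text
t 14.08 tcp [0.5062 0.0343 0.1686] F [ 0.6 -0.1 -2.2] w 0.424 q [ 22.  13. -20.  -0. -56. -89.] 
  shift [-0.0003 -0.0003  0.0036] rot [0.     0.     0.0009]
36.8992159180763
(-0.052, 0.02, 0.12) [215. 304.]
(-0.052, -0.02, 0.12) [248. 331.]
(-0.052, -0.02, 0.178) [249. 276.]
(0.012, -0.02, 0.12) [308. 294.]
```

View pics/s7.png

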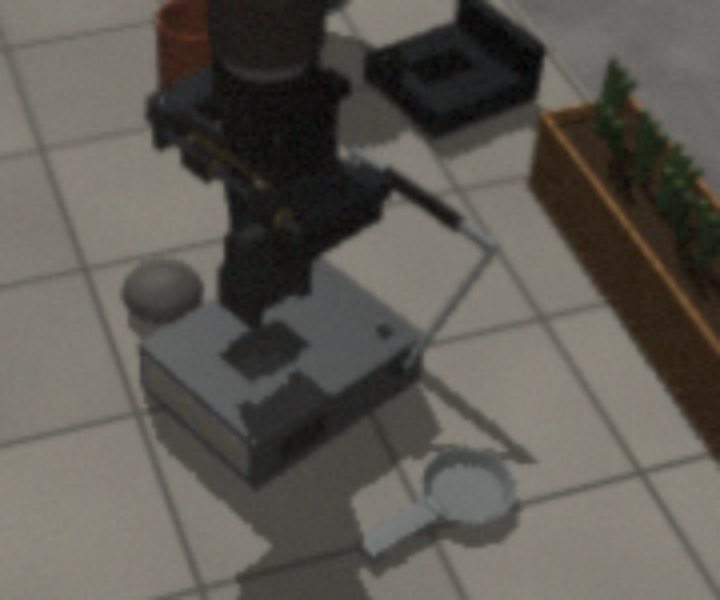

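View pics/w7.png

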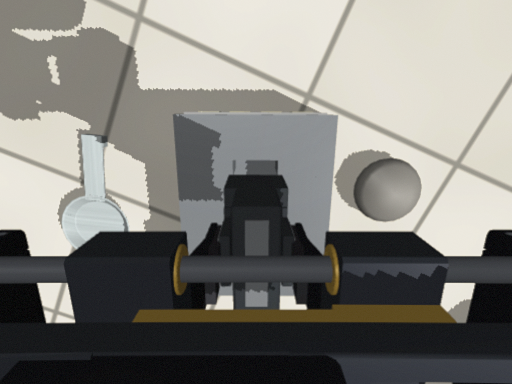

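The side view shows an empty bay at (265,350). The cassette's bottom corner is at about (258,325), against (248,331) predicted for an underside at 0.12 m, and the handle is back. I'll hand the job in.

```bash
python3 -c "
from station import *
print(finish_job())"
```

```text
the job is handed in; nothing more can be done
None
```

I swung the handle back into its end detent, pinched both catches with the cassette seated, and lifted it about 100 mm straight up. I handed the job in at about 14 s of the 48 s allowed, with the cassette still gripped; no verdict was reported.

**Last checks:**
- **Handle:** the bar reached about 140.7° against the 140° stop. It was still leaning back in the last side view, after I had let go of it.
- **Cassette:** the underside is about 0.12 m above the table, roughly 60 mm above the housing. It looked upright over the empty bay and clear of the light, and the arm was still.
- **Other things on the table:** the stone and spoon rest look unmoved, and nothing else was approached.

**Didn't match or not measured:**
- **Gripper opening:** it read about 37 mm, where fully pinched catches should give 40 mm. I took this as both catches fully pressed; the 10 mm bar also read slightly small, at about 9.5 mm.
- **Catch travel:** I had no direct reading of it.
- **Cassette position:** its bottom corner in the side view was up to about 3 camera pixels from where I predicted it.

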